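Start the shrink tunnel from its control station

ROBOT

A 6-joint arm with a two-finger parallel gripper is mounted at the origin on the work surface. World frame = base frame: x ahead of the robot, y to its left, z up, the work surface at z = 0. Lengths are in mm, angles in degrees, forces in N, time in s.
With the tool pointing down it reaches from about 300 to 850 mm from the base axis. Payload 4.2 kg.
Tool frame: the origin (TCP) lies midway between the tips of the shut fingers; the grasp point (between the pads) lies 19 mm behind it (env.grip_point_offset is the distance from the TCP to the grasp point, in mm); z points along the fingers, x is the direction in which the jaws open and shut, and the axes are right-handed (so a half turn about z gives the same grasp; the last joint's range is limited). The gripper opens to 91 mm and grips with 3 to 60 N. Pads are 32 mm wide; open, the fingers measure 118 mm over their backs; the gripper's body (76 mm by 178 mm) begins 60 mm behind the grasp point.
Start: joints at [74.485, 18.312, 89.639, -0, 72.044, -1.146], TCP at [142.704, 557.027, 213.976] pointing down, gripper open.
Joint ranges: [-177.97, 177.97], [-48.28, 115.42], [12.27, 149.76], [-77.06, 257.06], [2.81, 150.46], [-146.56, 146.56]. Speed limits (degrees/s): [147.25, 147.25, 180, 180, 180, 180].

INTERFACE

Orientations are given as [roll, pitch, yaw] about the fixed x, y, z axes, in that order (R = Rz(yaw) Ry(pitch) Rx(roll)).
In Python, from workcell import env gives the robot as it stands.
- The arm moves only by the shell command python3 -m pendant 'ROWS' [FORCE]. ROWS is JSON, a list of rows, each an object with "xyz": the shift along the tool's x, y, z in m, a list of three; "roll": the turn about the tool's z in degrees; "jaw": the closure, from 0 (fully open) to 1 (shut). A call has exactly 8 rows; each row is the pose to reach, as a shift and turn from the pose commanded when the call began, along the tool's axes at that moment; what a row does not reach only later rows make up. A row lasts 1/8 s, in which the tool goes at most 62.5 mm and 10.7 degrees, less where a joint would pass 70% of its speed; a pose out of reach is approached as far as the arm can. A call with a gripper value outside its range is refused whole. The fingers move at their own pace and stop on an object; FORCE is the grip in N (left out, the last holds). Time passes only in rows, so rows that repeat a pose let the fingers close, or fill a call up. It gives the time, the measured TCP pose, the force and the opening at its end, in the units of the state.
- env.state(): the state, without advancing time (a new reading comes with each control period).
- env.grab_frame(name): name is "scene" or "top" or "wrist"; returns (picture, depth): 384x512x3 uint8, blue, green, red; 384x512 float32, mm along the optical axis (not along the pixel's ray), 0 where there is no reading.
- env.camera_params(name): a dict with "camera_matrix" (3x3 intrinsics, pixels), "cam_to_world" (4x4, takes a point from camera to world coordinates); the wrist camera has in their place "hand_eye" (4x4, takes a point from camera to tool coordinates, whose origin is the TCP and whose axes are the tool frame's). Camera axes: x right, y up, looking along -z (the intrinsics and any distortion apply to the point x, -y, -z); pixel columns grow to the right and rows downward; lengths in mm; the calibration is good to about 2 mm. A picture is of the moment at which its call begins: read the wrist's pose just before it. camera_params takes no time and is no camera call.
- env.job_done(): hands the job in, once; it reports no verdict.
The state is a dict: "time_s": time; "qpos": joint angles; "qvel": joint speeds; "effort": joint torques, N m; "ee_pos": TCP position; "ee_rot": TCP orientation; "force": force on the tool from outside, world axes, zero at the start; "torque": the same for the moment, N m; "gripper_width": finger opening in mm.
Only numpy, scipy, OpenCV 4.12 (cv2) and the standard library are available. Lean on these libraries where they do the work, as an engineer would, in place of code of your own. Each camera call takes 0.05 s, during which the arm holds its last target. There are 200 camera calls.

TASK

Start up the shrink tunnel with the closed fingers: press the blue fan rocker over to on (its white-barred end down), then the yellow heater rocker over to on, and only when both are on press the green run button on the loose pendant fully down for a moment and let it come up again. Only press: do not pick up or shove the pendant, leave the black rocker and the red stop button alone, and leave the four single bottles standing where they are.

Things in the scene. Friction and masses are not known exactly. Their poses are not given: they have to be found in the camera images.
- station: control station, grey box with a dark deck, 150 (x) x 270 (y) x 60 high, bolted down; origin at the centre of its underside, on the table; x away from the robot at yaw 0, y along the row of rockers, z up. On it from +y to -y: three rocker places at y = +90, +30, -30 (x = 0), then the red stop button at y = -97
- fan_switch: white bezel plate, 82 x 48 x 6, of the blue paddle rocker (fan); fixed on the station's deck in one of three places 60 mm apart (which varies). Origin: centre of its underside, on the deck (60 mm above the table). x: along the paddle, away from the robot at yaw 0, towards the ON end; y: along the hinge; z up.
- heat_switch: white bezel plate, 82 x 48 x 6, of the yellow paddle rocker (heater); fixed on the station's deck in one of three places 60 mm apart (which varies). Origin: centre of its underside, on the deck (60 mm above the table). x: along the paddle, away from the robot at yaw 0, towards the ON end; y: along the hinge; z up.
- spare_switch: white bezel plate, 82 x 48 x 6, of the black paddle rocker (spare, to be left off); fixed on the station's deck in one of three places 60 mm apart (which varies). Origin: centre of its underside, on the deck (60 mm above the table). x: along the paddle, away from the robot at yaw 0, towards the ON end; y: along the hinge; z up.
- fan_rocker (a joint): hinge of the blue rocker, rad: 0 = off (ON end up), 0.36 = on (ON end down). Stiff: it stays where it is left, so press until it stops; about 3 N straight down on the ON end moves it. V-shaped paddle of two flat halves, each 33 long (x), 34 wide, 10 thick, hinge between them, 14 mm above the bezel's origin; starts off.
- heat_rocker (a joint): hinge of the yellow rocker, rad: 0 = off (ON end up), 0.36 = on (ON end down). Stiff: it stays where it is left, so press until it stops; about 3 N straight down on the ON end moves it. V-shaped paddle of two flat halves, each 33 long (x), 34 wide, 10 thick, hinge between them, 14 mm above the bezel's origin; starts off.
- spare_rocker (a joint): hinge of the black rocker, rad: 0 = off (ON end up), 0.36 = on (ON end down). Stiff: it stays where it is left, so press until it stops; about 3 N straight down on the ON end moves it. V-shaped paddle of two flat halves, each 33 long (x), 34 wide, 10 thick, hinge between them, 14 mm above the bezel's origin; starts off and must stay off.
- fan_on_end (a point): point on top of the ON half of the blue paddle, 24 mm along it from the hinge, beside the white bar that marks the ON end; moves with the paddle: 27 mm above the deck when off (the ON half then slopes up to 30 mm at its end, the other half is level), 19 mm when on (ON half level)
- heat_on_end (a point): point on top of the ON half of the yellow paddle, 24 mm along it from the hinge, beside the white bar that marks the ON end; moves with the paddle: 27 mm above the deck when off (the ON half then slopes up to 30 mm at its end, the other half is level), 19 mm when on (ON half level)
- stop_top (a point): top of the red mushroom stop button, 42 across, in a yellow collar; 92 mm above the table; not to be pressed
- stop (a joint): stop button travel, m: 0 = up, 0.006 = fully down; not to be pressed
- pendant: loose hand pendant lying on the table, orange box 160 (x) x 84 (y) x 44 high on a rubber foot, about 0.8 kg; origin at the centre of its underside; x along its length, z up. It is not to be lifted, carried or shoved
- run_top (a point): centre of the top face of the green run button, 36 across, in a steel collar 50 across, on the pendant 20 mm from its middle towards its -x end; 62 mm above the table when up, 10 mm above its collar; moves with the button
- run (a joint): green run button travel, m: 0 = up, 0.006 = fully down (about 4 N); springs back up when let go
- bottle0: amber bottle with black cap, 44 across, 110 tall, standing behind (beyond) the station; origin at the centre of its underside; z up
- bottle1: amber bottle with black cap, 44 across, 110 tall, standing behind (beyond) the station; origin at the centre of its underside; z up
- bottle2: amber bottle with black cap, 44 across, 110 tall, standing beyond the pendant; origin at the centre of its underside; z up
- bottle3: amber bottle with black cap, 44 across, 110 tall, standing between the robot and the pendant; origin at the centre of its underside; z up

How it is judged (in metres and radians):
On the way, in this order (a step that is already met when the one before it is completed fails the run):
1. the blue fan rocker is on, the others still off (value of joint fan_rocker above 0.27 rad and value of joint heat_rocker below 0.1 rad and value of joint run below 0.002 m), for 0.1 s.
2. the yellow heater rocker is on as well, the run button still up (value of joint each of fan_rocker, heat_rocker above 0.27 rad and value of joint run below 0.002 m), for 0.1 s.
3. the green run button is pressed down with both rockers on (value of joint each of fan_rocker, heat_rocker above 0.27 rad and value of joint run above 0.0045 m), for 0.1 s.
At the end, for the whole second after the job is handed in: Blue and yellow rockers on (joint above 0.27 rad), black rocker off (below 0.08), run button back up (below 1.5 mm), stop button up, pendant flat and at rest on the table within 30 mm of where it lay, all four bottles upright (value of joint each of fan_rocker, heat_rocker above 0.27 rad and value of joint spare_rocker below 0.08 rad and value of joint each of run, stop below 0.0015 m and height (world z) of pendant below 0.006 m and angle between pendant's own z axis and vertical below 0.06 rad and distance of pendant from where it was at the start of the episode below 0.03 m and linear speed of pendant below 0.02 m/s and angle between each of bottle0, bottle1, bottle2, bottle3's own z axis and vertical below 0.2 rad); the robot touches nothing.
It fails at once if the yellow rocker goes on while the blue one is off (value of joint heat_rocker above 0.18 rad and value of joint fan_rocker below 0.18 rad).
It fails at once if the run button is pressed (over 3 mm) before both rockers are on (value of joint run above 0.003 m and value of joint any of fan_rocker, heat_rocker below 0.18 rad).
It fails at once if the black rocker is switched on or the red stop button is pressed (over 3 mm) (value of joint spare_rocker above 0.18 rad or value of joint stop above 0.003 m).
It fails at once if the pendant is lifted (over 10 mm), tipped (over 0.15 rad) or shoved (over 30 mm) (height (world z) of pendant above 0.01 m or angle between pendant's own z axis and vertical above 0.15 rad or distance of pendant from where it was at the start of the episode above 0.03 m).
It fails at once if one of the four single bottles is tipped over, or moved or lifted over 30 mm (distance of any of bottle0, bottle1, bottle2, bottle3 from where it was at the start of the episode above 0.03 m or angle between any of bottle0, bottle1, bottle2, bottle3's own z axis and vertical above 0.4 rad).
It also fails if it takes over 42 s, if anything falls off the work surface, if the arm or the gripper's body presses on something with over 40 N, if the wrist force passes 120 N, or if a joint passes its speed limit or range.

## Working session

There is one attempt and no reset: what is moved stays moved. The work goes in short steps, Python scripts to look and compute and a shell command to move; the robot and the scene stay as the last step left them, time stands still between calls to the robot, and variables do not carry over. Pictures are saved under pics/ and viewed, about 8 in all and at most 12, crops included, and the job is handed in when it is done.

```bash
mkdir -p pics; cat > h.py <<'E'
import numpy as np, cv2
from scipy.spatial.transform import Rotation as R
from workcell import env
def cam(name):
    s=env.state(); p=env.camera_params(name)
    im,d=env.grab_frame(name)
    if 'cam_to_world' in p: T=np.array(p['cam_to_world'])
    else:
        W=np.eye(4); W[:3,:3]=R.from_euler('xyz',s['ee_rot'],degrees=True).as_matrix(); W[:3,3]=s['ee_pos']; T=W@np.array(p['hand_eye'])
    K=np.array(p['camera_matrix'])
    v,u=np.mgrid[:384,:512]
    P=np.stack([(u-K[0,2])/K[0,0]*d,-(v-K[1,2])/K[1,1]*d,-d],-1)@T[:3,:3].T+T[:3,3]
    return im,d,P
E
python3 - <<'E'
from h import *
print(env.state())
for n in('top','scene'):
    im,d,P=cam(n); np.savez('pics/'+n,im=im,d=d,P=P); print({k:v for k,v in env.camera_params(n).items()})
    cv2.imwrite(f'pics/{n}.png',im)
cv2.imwrite('pics/both.png',cv2.resize(np.hstack([np.load('pics/top.npz')['im']]),(800,600)))
E
```

```text
{'time_s': 0.0, 'qpos': array([ 7.44844521e+01,  1.83510588e+01,  8.97076483e+01, -1.71420115e-03,
        7.20440451e+01, -1.14492077e+00]), 'qvel': array([-0.0167837 ,  0.06411153,  0.03816051,  0.10249705, -0.04882864,
        0.09615742]), 'effort': array([ 1.53525662e-04, -4.12464023e+01, -2.31976175e+01,  7.28286593e-02,
        4.55609872e-02, -1.34907018e-04]), 'ee_pos': array([142.57109985, 556.50853984, 213.11771003]), 'ee_rot': array([-1.79999576e+02,  1.02764293e-01,  7.56299032e+01]), 'force': array([ 0.05073149, -0.06289912, -0.63368575]), 'torque': array([-0.00271953, -0.00109241,  0.08247131]), 'gripper_width': 90.96407142163129}
{'camera_matrix': array([[368.82615155,   0.        , 256.72839375],
       [  0.        , 368.82615155, 187.7927046 ],
       [  0.        ,   0.        ,   1.        ]]), 'cam_to_world': array([[ 1.57338246e-02,  9.86320436e-01, -1.64086695e-01,
         4.21009407e+02],
       [-9.99699293e-01,  1.86047988e-02,  1.59744819e-02,
         5.27552079e+00],
       [ 1.88087579e-02,  1.63786013e-01,  9.86316568e-01,
         9.12189276e+02],
       [ 0.00000000e+00,  0.00000000e+00,  0.00000000e+00,
         1.00000000e+00]])}
{'camera_matrix': array([[456.55956909,   0.        , 255.38495807],
       [  0.        , 456.55956909, 193.13565998],
       [  0.        ,   0.        ,   1.        ]]), 'cam_to_world': array([[ 5.85149662e-01, -4.71342817e-01,  6.59875610e-01,
         1.32504767e+03],
       [ 8.10873379e-01,  3.30881244e-01, -4.82702772e-01,
        -5.83452250e+02],
       [ 9.17802167e-03,  8.17528930e-01,  5.75814391e-01,
         7.50276532e+02],
       [ 0.00000000e+00,  0.00000000e+00,  0.00000000e+00,
         1.00000000e+00]])}
```

View pics/both.png

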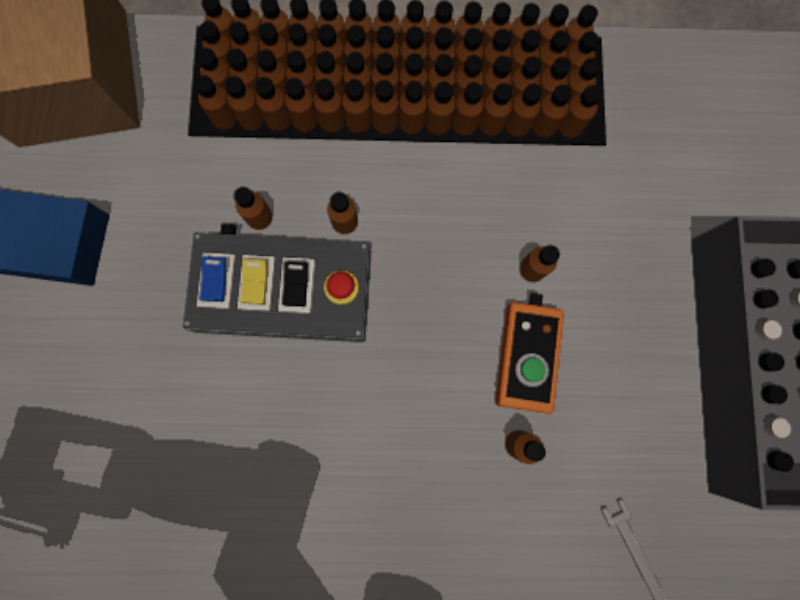

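Picture 1 (800x600) shows the station with blue at (213,280), yellow (254,281), black (296,284) and red stop (340,286). The ON bars are at the far ends. The green button is at (533,370), with bottles at (255,208), (343,213), (540,263) and (526,447).

```bash
python3 - <<'E'
from h import *
for n in('top','scene'):
    f=np.load(f'pics/{n}.npz'); im,d,P=f['im'],f['d'],f['P']
    hsv=cv2.cvtColor(im,cv2.COLOR_BGR2HSV); z=P[...,2]
    near=(d>0)&(P[...,0]>300)&(P[...,0]<650)&(abs(P[...,1])<330)
    def rep(name,lo,hi,zl,zh):
        m=(cv2.inRange(hsv,lo,hi)>0)&near&(z>zl)&(z<zh)
        k,l,st,c=cv2.connectedComponentsWithStats(m.astype(np.uint8))
        for i in range(1,k):
            if st[i,4]>40:
                Q=P[l==i]; r=cv2.minAreaRect(Q[:,:2].astype(np.float32))
                print(n,name,st[i,4],c[i].round(),'med',np.median(Q,0).round(1),'rect',np.round(r[0],1),np.round(r[1],1),round(r[2],1),'z',np.percentile(Q[:,2],[5,95]).round(1))
    rep('blue',(105,120,60),(125,255,255),60,110)
    rep('yel',(22,120,80),(34,255,255),60,110)
    rep('green',(45,100,40),(85,255,255),40,80)
    rep('orange',(5,180,120),(16,255,255),20,60)
    rep('red',(0,180,80),(4,255,255),70,110)
    rep('cap',(0,0,0),(180,255,60),95,130)
    rep('deck',(0,0,0),(180,90,90),55,66)
E
```

```text
top blue 374 [136. 179.] med [574.4 267.4  80.5] rect [576.2 268. ] [33.3 62.3] 88.7 z [77.3 88.9]
top yel 398 [162. 180.] med [573.3 207.5  80.8] rect [573.8 208.1] [33.6 62.7] 88.2 z [77.  89.3]
top yel 110 [220. 188.] med [554.9  73.7  69.6] rect [565.5  80.1] [40.9 51.3] 14.9 z [62.7 72.7]
top green 178 [341. 236.] med [ 453.7 -203.7   61.9] rect [ 454.  -204.1] [32.  32.8] 1.1 z [58.9 64.7]
top orange 722 [339. 230.] med [ 466.8 -200.6   43.6] rect [ 473.3 -207. ] [ 82.1 157.6] 82.4 z [40.6 46.2]
top red 207 [218. 182.] med [569.2  80.4  90.7] rect [569.4  80.4] [34.9 37. ] 47.2 z [85.9 93.4]
top cap 124 [351. 163.] med [ 615.1 -217.9  109.9] rect [ 616.8 -219. ] [24.4 24.9] 4.9 z [100.1 112. ]
top cap 145 [342. 288.] med [ 342.6 -191.4  109.8] rect [ 342.7 -192. ] [24.7 25.4] 1.5 z [100.2 112.3]
top deck 4286 [180. 183.] med [567.2 169.6  60.6] rect [574.4 178.9] [265.8 146.2] 87.8 z [58.1 63.1]
scene blue 108 [341. 162.] med [568.5 268.3  79.8] rect [575.1 269.7] [36.3 64.9] 87.6 z [77.5 88.9]
scene yel 61 [322. 167.] med [558.  204.1  79. ] rect [547.4 211.6] [36.2 65.3] 76.9 z [76.8 81.7]
scene yel 79 [289. 188.] med [579.6  67.9  69.4] rect [574.5  75.3] [47.7 35.9] 50.2 z [64.8 72.4]
scene green 120 [173. 204.] med [ 452.8 -203.3   61.2] rect [ 439.9 -199.1] [33.8 62.7] 64.5 z [46.1 63.7]
scene orange 390 [172. 220.] med [ 498.7 -235.6   43.3] rect [ 456.3 -206.5] [ 80.7 194.6] 82.3 z [38.5 46. ]
scene red 107 [290. 181.] med [574.5  77.   89.7] rect [571.6  78.8] [35.  33.3] 10.7 z [83.7 92.3]
scene cap 78 [155. 169.] med [ 347.6 -195.   106.9] rect [ 341.8 -195.3] [24.4 23.6] 15.3 z [ 96.6 111.5]
scene cap 112 [198. 227.] med [ 621.4 -223.4  108.8] rect [ 617.3 -221.7] [25.3 25.4] 46.3 z [ 96.7 111.9]
scene deck 1319 [311. 185.] med [612.2 121.8  60.1] rect [574.  177.1] [266.2 148.8] 88.1 z [57.3 62.3]
```

```bash
python3 - <<'E'
from h import *
P=np.load('pics/top.npz')['P']; d=np.load('pics/top.npz')['d']
m=(d>0)&(P[...,2]>120)
for y in range(-400,700,50):
    q=P[m&(P[...,1]>=y)&(P[...,1]<y+50)]
    if len(q): print(y,'x',q[:,0].min().round(),q[:,0].max().round(),'zmax',q[:,2].max().round())
q=P[(d>0)&(P[...,2]>20)&(P[...,1]>330)&(P[...,0]<720)]; print(q.min(0),q.max(0))
# to tool shift
a=np.radians(75.63); X=np.array([np.cos(a),np.sin(a)]);Y=np.array([np.sin(a),-np.cos(a)])
D=np.array([602.5,267])-[142.7,557.0]; print(D@X,D@Y)
E
```

```text
400 x 840.0 944.0 zmax 164.0
450 x 830.0 988.0 zmax 165.0
500 x 819.0 962.0 zmax 165.0
550 x 816.0 961.0 zmax 165.0
[576.09342672 465.94360971  20.01901679] [709.24229318 613.55448476  75.84041375]
-166.81243283683114 517.3873329054913
```

```bash
python3 -m pendant '[{"xyz":[-0.01,0.03,0],"roll":0,"jaw":1},{"xyz":[-0.03,0.09,0],"roll":-4,"jaw":1},{"xyz":[-0.05,0.15,0],"roll":-8,"jaw":1},{"xyz":[-0.068,0.21,0],"roll":-12.3,"jaw":1},{"xyz":[-0.087,0.27,0],"roll":-12.3,"jaw":1},{"xyz":[-0.106,0.33,0],"roll":-12.3,"jaw":1},{"xyz":[-0.12,0.37,0],"roll":-12.3,"jaw":1},{"xyz":[-0.12,0.37,0],"roll":-12.3,"jaw":1}]' 20; python3 - <<'E'
from h import *
s=env.state(); print(s['time_s'],s['ee_pos'],s['ee_rot'])
im,d,P=cam('wrist'); np.savez('pics/w1',im=im,d=d,P=P); cv2.imwrite('pics/w1.png',im)
E
```

```text
time_s: 1.1
ee_pos: [473.5, 346.9, 213.2]
ee_rot: [-180.0, 0.1, 87.7]
force: [-0.2, 0.4, 0.9]
gripper_width: 14.0
1.1 [473.50862914 346.89686626 213.16039461] [-1.79979762e+02  5.48106569e-02  8.76739772e+01]
```

View pics/w1.png

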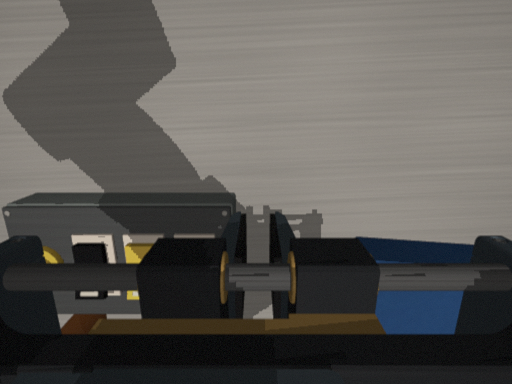

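Picture 2 (wrist) shows the station's near edge, with the gripper hiding the rockers. The path is clear, so I'm going above the blue ON end.

```bash
python3 -m pendant '[{"xyz":[-0.03,0.05,0],"roll":0,"jaw":1},{"xyz":[-0.06,0.1,0],"roll":0,"jaw":1},{"xyz":[-0.075,0.132,0.03],"roll":0,"jaw":1},{"xyz":[-0.075,0.132,0.06],"roll":0,"jaw":1},{"xyz":[-0.075,0.132,0.09],"roll":0,"jaw":1},{"xyz":[-0.075,0.132,0.1],"roll":0,"jaw":1},{"xyz":[-0.075,0.132,0.1],"roll":0,"jaw":1},{"xyz":[-0.075,0.132,0.1],"roll":0,"jaw":1}]'; python3 - <<'E'
from h import *
im,d,P=cam('top'); np.savez('pics/t2',im=im,d=d,P=P)
im2,_,_=cam('scene')
cv2.imwrite('pics/t2.png',np.hstack([cv2.resize(im[120:240,80:260],(400,267)),cv2.resize(im2[100:260,200:440],(400,267))]))
E
```

```text
time_s: 2.15
ee_pos: [601.1, 270.1, 115.5]
ee_rot: [179.9, -0.1, 88.0]
force: [-0.2, 0.0, 0.3]
gripper_width: 0.7
```

View pics/t2.png

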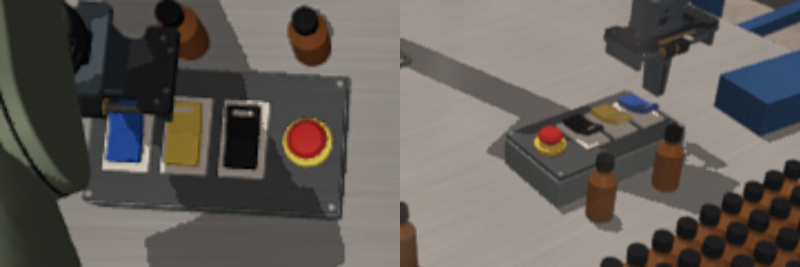

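Picture 3: the closed fingers are above the far (ON) end of blue, clear of bottle and yellow. Pressing.

```bash
python3 -m pendant '[{"xyz":[-0.003,0.001,0.015],"roll":0,"jaw":1},{"xyz":[-0.003,0.001,0.022],"roll":0,"jaw":1},{"xyz":[-0.003,0.001,0.026],"roll":0,"jaw":1},{"xyz":[-0.003,0.001,0.029],"roll":0,"jaw":1},{"xyz":[-0.003,0.001,0.032],"roll":0,"jaw":1},{"xyz":[-0.003,0.001,0.035],"roll":0,"jaw":1},{"xyz":[-0.003,0.001,0.037],"roll":0,"jaw":1},{"xyz":[-0.003,0.001,0.037],"roll":0,"jaw":1}]'
```

```text
time_s: 3.25
ee_pos: [602.1, 266.7, 79.2]
ee_rot: [179.9, -0.1, 87.9]
force: [0.8, -1.6, 11.3]
gripper_width: 0.7
```

```bash
python3 -m pendant '[{"xyz":[0,0,0.001],"roll":0,"jaw":1},{"xyz":[0,0,0.002],"roll":0,"jaw":1},{"xyz":[0,0,0.002],"roll":0,"jaw":1},{"xyz":[0,0,-0.01],"roll":0,"jaw":1},{"xyz":[0,0,-0.03],"roll":0,"jaw":1},{"xyz":[-0.03,0,-0.036],"roll":0,"jaw":1},{"xyz":[-0.06,-0.002,-0.036],"roll":0,"jaw":1},{"xyz":[-0.06,-0.002,-0.036],"roll":0,"jaw":1}]'; python3 - <<'E'
from h import *
im,d,P=cam('scene')
hsv=cv2.cvtColor(im,cv2.COLOR_BGR2HSV)
m=(cv2.inRange(hsv,(105,100,40),(125,255,255))>0)&(d>0)&(abs(P[...,0]-576)<50)&(abs(P[...,1]-268)<25)
q=P[m&(P[...,2]>70)]; 
for x in range(540,620,10):
    r=q[(q[:,0]>=x)&(q[:,0]<x+10)]
    if len(r): print(x,len(r),np.median(r[:,2]).round(1))
cv2.imwrite('pics/s3.png',cv2.resize(im[100:260,200:440],(800,533)))
E
```

```text
time_s: 4.25
ee_pos: [595.9, 204.9, 112.1]
ee_rot: [-179.8, 0.0, 87.8]
force: [0.3, -0.2, -0.3]
gripper_width: 0.5
550 1 84.6
560 15 84.5
570 27 79.2
580 24 78.8
590 19 79.9
600 21 78.1
610 2 77.8
```

View pics/s3.png

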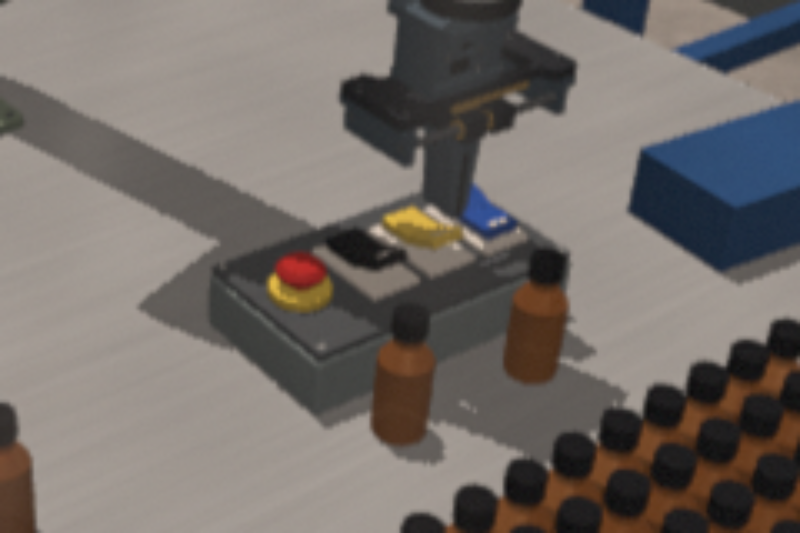

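Picture 4: blue's ON end is down, with its ON half level at about 79 mm. Yellow and black are still off, and the tool is over yellow's ON end.

```bash
python3 -m pendant '[{"xyz":[0.002,0.004,0.012],"roll":0,"jaw":1},{"xyz":[0.002,0.004,0.02],"roll":0,"jaw":1},{"xyz":[0.002,0.004,0.024],"roll":0,"jaw":1},{"xyz":[0.002,0.004,0.028],"roll":0,"jaw":1},{"xyz":[0.002,0.004,0.032],"roll":0,"jaw":1},{"xyz":[0.002,0.004,0.035],"roll":0,"jaw":1},{"xyz":[0.002,0.004,0.036],"roll":0,"jaw":1},{"xyz":[0.002,0.004,0.036],"roll":0,"jaw":1}]'
```

```text
time_s: 5.3
ee_pos: [601.9, 208.4, 79.2]
ee_rot: [179.9, -0.1, 87.9]
force: [0.4, -0.1, 12.8]
gripper_width: 0.6
```

```bash
python3 -m pendant '[{"xyz":[0,0,0.002],"roll":0,"jaw":1},{"xyz":[0,0,0.002],"roll":0,"jaw":1},{"xyz":[0,0,-0.02],"roll":0,"jaw":1},{"xyz":[0,0,-0.07],"roll":0,"jaw":1},{"xyz":[-0.04,-0.015,-0.1],"roll":0,"jaw":1},{"xyz":[-0.09,-0.035,-0.1],"roll":0,"jaw":1},{"xyz":[-0.14,-0.055,-0.1],"roll":0,"jaw":1},{"xyz":[-0.19,-0.07,-0.1],"roll":0,"jaw":1}]'; python3 - <<'E'
from h import *
im,d,P=cam('top')
hsv=cv2.cvtColor(im,cv2.COLOR_BGR2HSV)
for lo,hi,y0 in(((105,100,40),(125,255,255),268),((22,100,40),(34,255,255),208)):
  m=(cv2.inRange(hsv,lo,hi)>0)&(d>0)&(abs(P[...,0]-576)<50)&(abs(P[...,1]-y0)<25)
  q=P[m&(P[...,2]>70)]; 
  for x in range(540,620,10):
    r=q[(q[:,0]>=x)&(q[:,0]<x+10)]
    if len(r): print(y0,x,len(r),np.median(r[:,2]).round(1))
E
```

```text
time_s: 6.3
ee_pos: [521.7, 19.5, 175.9]
ee_rot: [-179.8, 0.0, 88.0]
force: [-0.2, -0.5, -0.1]
gripper_width: 0.5
268 540 36 88.1
268 550 68 88.5
268 560 65 84.8
268 570 61 80.6
268 580 61 79.3
268 590 61 80.0
268 600 36 79.5
208 540 44 89.5
208 550 50 87.0
208 560 54 83.6
208 570 57 80.2
208 580 68 79.0
208 590 58 79.5
208 600 31 79.5
```

```bash
python3 -m pendant '[{"xyz":[-0.05,-0.014,0],"roll":0,"jaw":1},{"xyz":[-0.1,-0.028,0],"roll":0,"jaw":1},{"xyz":[-0.15,-0.042,0],"roll":0,"jaw":1},{"xyz":[-0.2,-0.056,0],"roll":0,"jaw":1},{"xyz":[-0.228,-0.063,0.02],"roll":0,"jaw":1},{"xyz":[-0.228,-0.063,0.05],"roll":0,"jaw":1},{"xyz":[-0.228,-0.063,0.08],"roll":0,"jaw":1},{"xyz":[-0.228,-0.063,0.08],"roll":0,"jaw":1}]'; python3 - <<'E'
from h import *
im,d,P=cam('top'); im2,_,_=cam('scene'); print(env.state()['ee_pos'])
cv2.imwrite('pics/t5.png',np.hstack([cv2.resize(im[140:310,270:430],(400,425)),cv2.resize(im2[90:260,90:250],(400,425))]))
E
```

```text
time_s: 7.35
ee_pos: [450.5, -203.3, 94.4]
ee_rot: [-179.6, -0.2, 87.9]
force: [-0.3, -0.3, 0.6]
gripper_width: 0.7
[ 453.11180238 -204.4257771    97.0489423 ]
```

View pics/t5.png

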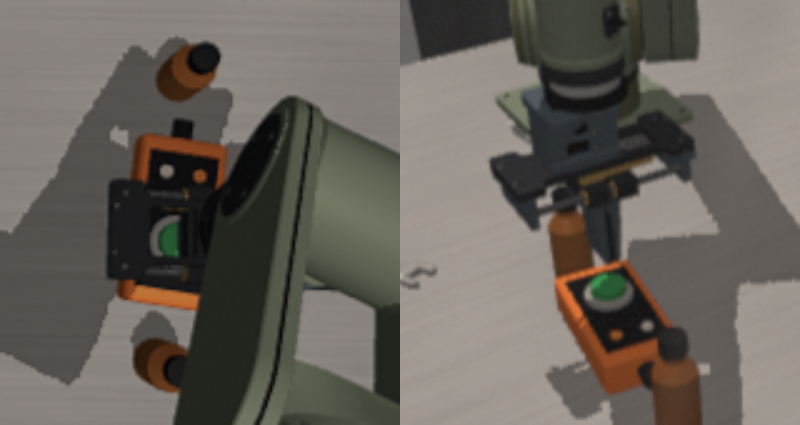

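Picture 5: the fingers are over the green button and clear of both bottles. Pressing.

```bash
python3 -m pendant '[{"xyz":[0,0,0.015],"roll":0,"jaw":1},{"xyz":[0,0,0.025],"roll":0,"jaw":1},{"xyz":[0,0,0.03],"roll":0,"jaw":1},{"xyz":[0,0,0.034],"roll":0,"jaw":1},{"xyz":[0,0,0.037],"roll":0,"jaw":1},{"xyz":[0,0,0.039],"roll":0,"jaw":1},{"xyz":[0,0,0.041],"roll":0,"jaw":1},{"xyz":[0,0,0.041],"roll":0,"jaw":1}]'
```

```text
time_s: 8.45
ee_pos: [453.4, -204.8, 56.3]
ee_rot: [180.0, -0.0, 87.9]
force: [-1.4, 2.1, 5.2]
gripper_width: 0.6
```

```bash
python3 -m pendant '[{"xyz":[0,0,0.001],"roll":0,"jaw":1},{"xyz":[0,0,0.002],"roll":0,"jaw":1},{"xyz":[0,0,0.003],"roll":0,"jaw":1},{"xyz":[0,0,0.003],"roll":0,"jaw":1},{"xyz":[0,0,0.003],"roll":0,"jaw":1},{"xyz":[0,0,0.003],"roll":0,"jaw":1},{"xyz":[0,0,0.003],"roll":0,"jaw":1},{"xyz":[0,0,0.003],"roll":0,"jaw":1}]'
```

```text
time_s: 9.45
ee_pos: [453.5, -204.8, 55.9]
ee_rot: [179.9, 0.0, 87.9]
force: [-5.8, 3.6, 25.1]
gripper_width: 0.6
```

Hard stop reached (25 N at 55.9 mm, fully down). Releasing and moving away.

```bash
python3 -m pendant '[{"xyz":[0,0,-0.003],"roll":0,"jaw":1},{"xyz":[0,0,-0.012],"roll":0,"jaw":1},{"xyz":[0,0,-0.04],"roll":0,"jaw":1},{"xyz":[0,0,-0.09],"roll":0,"jaw":1},{"xyz":[0,0,-0.14],"roll":0,"jaw":1},{"xyz":[0.05,0,-0.15],"roll":0,"jaw":1},{"xyz":[0.1,0,-0.15],"roll":0,"jaw":1},{"xyz":[0.15,0,-0.15],"roll":0,"jaw":1}]'; python3 -m pendant '[{"xyz":[0.01,0,0],"roll":0,"jaw":1},{"xyz":[0.01,0,0],"roll":0,"jaw":1},{"xyz":[0.01,0,0],"roll":0,"jaw":1},{"xyz":[0.01,0,0],"roll":0,"jaw":1},{"xyz":[0.01,0,0],"roll":0,"jaw":1},{"xyz":[0.01,0,0],"roll":0,"jaw":1},{"xyz":[0.01,0,0],"roll":0,"jaw":1},{"xyz":[0.01,0,0],"roll":0,"jaw":1}]'; python3 - <<'E'
from h import *
im,d,P=cam('top')
hsv=cv2.cvtColor(im,cv2.COLOR_BGR2HSV)
def sel(lo,hi,x0,y0,r,z0): return P[(cv2.inRange(hsv,lo,hi)>0)&(d>0)&(abs(P[...,0]-x0)<r)&(abs(P[...,1]-y0)<r)&(P[...,2]>z0)]
print('green',np.median(sel((45,100,40),(85,255,255),454,-204,40,40),0))
q=sel((5,180,80),(16,255,255),473,-207,110,30); print('pendant',cv2.minAreaRect(q[abs(q[:,2]-43)<6][:,:2].astype(np.float32)))
print('stop',np.median(sel((0,180,60),(4,255,255),569,80,40,70),0))
for n,lo,hi,x0,y0 in(('blue',(105,100,40),(125,255,255),600,267),('yel',(22,100,40),(34,255,255),598,207),('blk',(0,0,0),(180,255,50),597,147)): print(n,np.median(sel(lo,hi,x0,y0,8,70),0))
cv2.imwrite('pics/t6.png',cv2.resize(im,(800,600)))
E
```

```text
time_s: 10.45
ee_pos: [458.9, -53.6, 203.2]
ee_rot: [179.9, -0.0, 87.9]
force: [0.2, -0.0, -0.3]
gripper_width: 0.3
time_s: 11.45
ee_pos: [459.1, -44.9, 202.9]
ee_rot: [180.0, -0.0, 87.9]
force: [-0.3, 1.0, -0.5]
gripper_width: 0.4
green [nan nan nan]
pendant ((406.54937744140625, -168.1045684814453), (23.943307876586914, 14.276887893676758), 81.55229949951172)
stop [569.19602531  80.43138046  90.60791069]
blue [596.00759912 266.59396155  79.73214002]
yel [594.55263186 205.61494866  79.06249104]
blk [600.04202725 146.63542385  88.30525974]
  return _methods._mean(a, axis=axis, dtype=dtype,
  ret = um.true_divide(
```

View pics/t6.png

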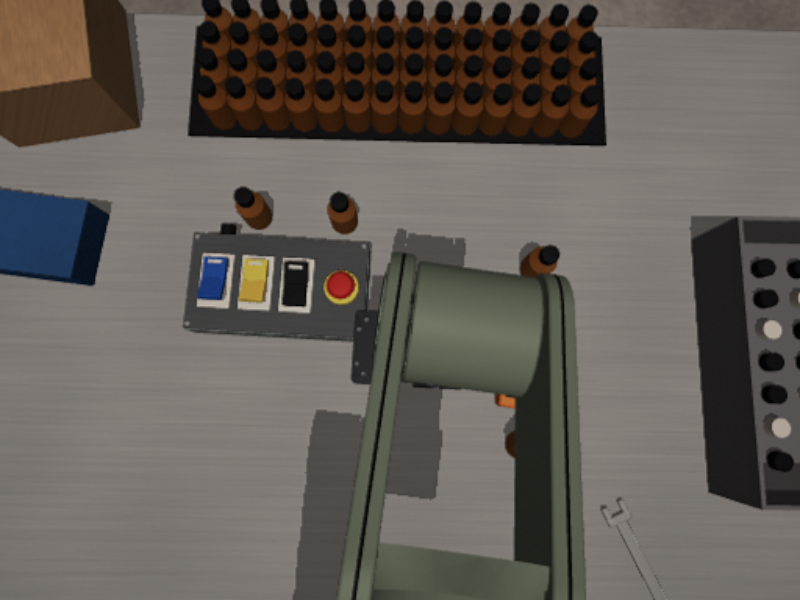

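Picture 6: blue and yellow are on, black is off and stop is up. The arm hides the pendant in this view, so I'm checking it with the scene camera.

```bash
python3 - <<'E'
from h import *
f=np.load('pics/scene.npz'); a=(f['im'],f['d'],f['P']); b=cam('scene')
for im,d,P in(a,b):
    hsv=cv2.cvtColor(im,cv2.COLOR_BGR2HSV)
    for lo,hi,x0,y0,zl,zh in(((45,100,40),(85,255,255),454,-204,59,70),((5,180,80),(16,255,255),473,-207,38,47),((0,0,0),(180,255,60),343,-192,100,115),((0,0,0),(180,255,60),617,-220,100,115)):
        q=P[(cv2.inRange(hsv,lo,hi)>0)&(d>0)&(abs(P[...,0]-x0)<100)&(abs(P[...,1]-y0)<60)&(P[...,2]>zl)&(P[...,2]<zh)]
        print(len(q),np.median(q,0).round(1) if len(q) else '')
cv2.imwrite('pics/s6.png',cv2.resize(b[0],(800,600)))
E
```

```text
96 [ 453.1 -204.1   61.5]
379 [ 501.5 -235.3   43.3]
60 [ 346.4 -194.5  108.3]
95 [ 620.  -223.2  109.3]
91 [ 453.  -205.3   61.7]
380 [ 502.2 -235.6   43.2]
65 [ 345.9 -194.4  108.5]
96 [ 619.5 -223.3  109.1]
```

View pics/s6.png

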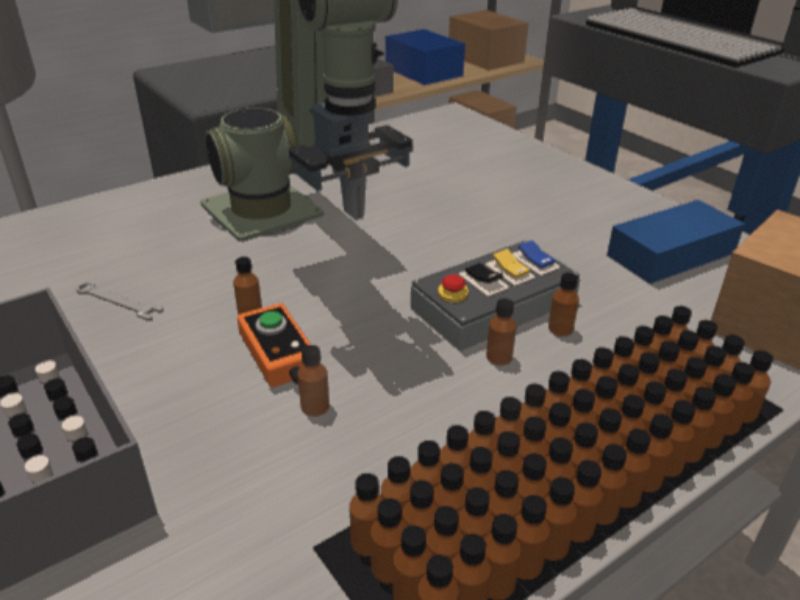

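Picture 7: the pendant is at (275,340) with its button up, all four bottles are upright, and the arm is clear. Handing in.

```bash
python3 -c "
from workcell import env
print(env.job_done(), env.state()['time_s'])"
```

```text
the job is handed in; nothing more can be done
the job is handed in; nothing more can be done
```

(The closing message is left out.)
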